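# Clear and open a sample chamber with a doubtful catch

### The arm

A 6-joint arm with a two-finger parallel gripper is mounted at the origin on the work surface. World frame = base frame: x ahead of the robot, y to its left, z up, the work surface at z = 0. Lengths are in mm, angles in rad, forces in N, time in s.
With the tool pointing down it reaches from about 350 to 975 mm from the base axis. Payload 7.1 kg.
Tool frame: the origin (TCP) lies on the front face of the gripper's body, between the roots of the fingers; the fingertips stand 80 mm ahead of it and the grasp point (between the pads) lies 61 mm ahead of it (env.tips_ahead is the distance from the TCP to the fingertips, in mm); z points along the fingers, y is the line along which they close (so a half turn about z gives the same grasp; the last joint's range is limited). The gripper opens to 88 mm and grips with 3 to 60 N. Pads are 20 mm wide; open, the fingers measure 115 mm over their backs; the gripper's body (75 mm by 178 mm) begins 61 mm behind the grasp point.
Start: joints at [1.172, 0.423, 1.63, -0, 1.089, -0.019], TCP at [231.677, 580.458, 302.675] pointing down, gripper open.
Joint ranges: [-3, 3], [-0.9, 2.11], [0.09, 2.58], [-1.31, 4.45], [0.11, 2.69], [-2.54, 2.54]. Speed limits (rad/s): [2.39, 2.39, 3.01, 3.14, 3.14, 3.14].

### API

Orientations are given as a unit quaternion [x, y, z, w].
In Python, from station import env, set_gripper, viewer, workorder gives the robot as it stands. Calls block until the motion is done:
- env.reach(position, orientation): joint-space move of the TCP to a pose.
- env.move_l(position, rot=None, rate=150, f_stop=None): straight line of the TCP; rot=None keeps the orientation; rate is the mean speed in mm/s. With f_stop (N) it stops when the force on the tool has changed by that much, and returns True; else False.
- env.move_joints(angles): joint-space move.
- set_gripper(opening): finger opening in mm; the grip force is fixed at half the most; returns when the fingers have stopped.
- env.hold(seconds).
- env.ik(position, orientation): joint angles nearest the present ones, or None.
- env.read_state(): the state.
- viewer.camera(name): name is "side" or "top"; returns the picture (480x640x3 uint8, blue, green, red); there is no depth.
- viewer.camera_params(name): a dict with "fx", "fy", "cx", "cy" (pixels), "pose" (4x4, takes a point from camera to world coordinates). Camera axes: x right, y up, looking along -z (the intrinsics and any distortion apply to the point x, -y, -z); pixel columns grow to the right and rows downward; lengths in mm; the calibration is good to about 2 mm. A picture is of the moment at which its call begins. camera_params takes no time and is no camera call.
A pose or a line that the arm cannot do raises env.IKError and nothing moves.
- workorder.sign_off(): hands the job in; it is judged then, once.
The state is a dict: "time_s": time; "qpos": joint angles; "dq": joint speeds; "tau": joint torques, N m; "tool_pos": TCP position; "orientation": TCP orientation; "force": force on the tool from outside, world axes, zero at the start; "wrist_torque": the same for the moment, N m; "width": finger opening in mm; "grip_force": force on a finger pad.
Only numpy, scipy, OpenCV 4.12 (cv2) and the standard library are available. Lean on these libraries where they do the work, as an engineer would, in place of code of your own. Each camera call takes 0.05 s, during which the arm holds its last target. There are 200 camera calls.

### The job

Using the scraper block, not the fingers, sweep the four ceramic chips off the closed lid of the sample chamber into the steel tray at its side, then put the scraper down on the bench. Next, before touching the slide catch, tug the lid up gently by its handle to feel whether the catch is holding it; if it is, lower the lid, slide the catch aside and try again, never forcing it. Lift the lid by its handle to about 40 degrees (30 to 60 will do) and finish still holding it there with the gripper, as it falls shut by itself; leave the jar, tin and beaker where they are.

Things in the scene. Friction and masses are not known exactly. Their poses are not given: they have to be found in the camera images.
- case: Grey sample chamber fixed to the bench; origin under its centre at bench height, z up, x from its front deck to the lid's hinge (away from the robot), y to its left. Housing x -145 to 130, y -108 to 108 mm; low front deck x -145 to -70, top at z 62; the chamber behind it is covered by the lid. A steel tray is fixed along its left side.
- lid_top (a point): Middle of the flat top of the dark grey metal lid: 200 mm (case x) by 220 mm (y), level at 105 mm above the bench when shut; x +30, y 0 in the case's frame. The chips begin behind the handle: x 5 to 90, y -60 to 65 mm in the case's frame. Axes turn with the lid.
- tray_in (a point): Centre of the floor of the open steel tray joined to the chamber's left side, just below the lid's left edge: inside 202 mm (case x) by 126 mm (y), walls 4 mm thick and 40 mm high, floor 4 mm above the bench; x +30, y +175 in the case's frame.
- lid (a joint): Angle of the lid about its rear hinge, rad: 0 shut, grows as its front is lifted (to 1.9). It falls shut when let go; 2 to 5 N of upward pull at the handle lifts it. When the catch holds it, it lifts only about 0.03 rad (5 mm at the handle) and stops dead; otherwise it lifts freely. Whether it is caught cannot be seen and varies from start to start.
- lid_handle (a point): Middle of the lid's handle: a round steel bar 12 mm thick and 112 mm long, along the case's y axis, its centre 40 mm above the lid's top on a post at each end (posts 50 mm to either side of the middle). Grip it from above, fingers in front and behind; the bar can turn in the grip as the lid rises. Shut, it is at x -30, y 0, z 145 mm in the case's frame.
- lid_hinge (a point): Middle of the lid's hinge axis (along the case's y): 130 mm behind the case's origin, at z 93 mm. The handle bar lies 160 mm in front of it and 52 mm above it when the lid is shut.
- catch (a joint): Travel of the slide catch, m: 0 to 0.04, sliding towards the case's +y (left, the tray side). It starts at 0 to 0.006 whether or not it is catching. From about 0.022 on it no longer holds the lid; take it on to its stop at 0.04. About 2.5 N of friction; stays where it is left.
- catch_tab (a point): Grip point of the catch's upright steel tab on the front deck: tab 16 mm along x, 14 mm along y, from 64 to 122 mm above the bench; the point is at 104 mm height, on the tab's axis, 115 mm in front of the case's origin. Can be pinched from above across y, or pushed.
- scraper_mid (a point): Centre (36 mm up) of the loose scraper block, 180 g, standing on the bench: grey plastic foot 100 mm (its x) by 26 mm (its y) by 22 mm high, with a wooden grip 60 by 24 mm on it up to 72 mm. Pinch the wooden grip across its 24 mm (y). Holding it at 45 mm or more above its underside keeps the fingertips clear of the chips.
- chip0: One of four loose broken white ceramic chips, about 20 by 16 mm and 11 mm thick, 12 g, lying on the lid; origin in its underside.
- chip1: One of four loose broken white ceramic chips, about 20 by 16 mm and 11 mm thick, 12 g, lying on the lid; origin in its underside.
- chip2: One of four loose broken white ceramic chips, about 20 by 16 mm and 11 mm thick, 12 g, lying on the lid; origin in its underside.
- chip3: One of four loose broken white ceramic chips, about 20 by 16 mm and 11 mm thick, 12 g, lying on the lid; origin in its underside.
- jar: Bystander: amber jar with black cap, 64 mm across, 85 mm high; origin at its foot.
- tin: Bystander: rectangular steel can, 90 by 130 by 100 mm with a short black neck; origin at its foot.
- beaker: Bystander: glass beaker, 70 mm across, 90 mm high; origin at its foot.
Not all that is in view belongs to the job. What is shaped like the part that bears scraper_mid but orange or pink is not meant.

How it is judged:
By the outcome, as a careful person would: the job done as asked, in the order asked, and still so for the second after the job is handed in, while the arm keeps its last pose, push and grip.
It also fails if it takes over 72 s, if anything falls off the work surface, if the arm or the gripper's body presses on something with over 40 N, if the wrist force passes 120 N, or if a joint passes its speed limit or range.

## Working session

There is one attempt and no reset: what is moved stays moved. The work goes in short steps, each a Python script; the robot and the scene stay as the last script left them, time stands still between calls to the robot, and variables do not carry over. Pictures are saved under pics/ and viewed, at most 10 in all, crops included, and the job is handed in when it is done.

```bash
ls; mkdir -p pics; python3 - <<'E'
from station import env, viewer
import cv2
for n in ("top","side"):
    im=viewer.camera(n); cv2.imwrite(f"pics/{n}0.png",im)
    p=viewer.camera_params(n); print(n,p)
s=env.read_state(); print(s)
E
```

```text
pics
top {'fx': 496.7885920324424, 'fy': 496.7885920324424, 'cx': 325.7370609452439, 'cy': 245.66714331422506, 'pose': array([[-1.31463734e-01,  9.70487314e-01, -2.02167407e-01,
         3.01479141e+02],
       [-9.91299972e-01, -1.30025851e-01,  2.04363157e-02,
         3.02131510e+01],
       [-6.45380401e-03,  2.03095179e-01,  9.79137731e-01,
         1.45578531e+03],
       [ 0.00000000e+00,  0.00000000e+00,  0.00000000e+00,
         1.00000000e+00]])}
side {'fx': 465.35163476144226, 'fy': 465.35163476144226, 'cx': 320.0580017444129, 'cy': 234.03775872298607, 'pose': array([[ 9.46162502e-01,  2.50202723e-01, -2.05365813e-01,
         3.43079412e+02],
       [-3.23675965e-01,  7.24996835e-01, -6.07958436e-01,
        -6.35268150e+02],
       [-3.22329180e-03,  6.41699452e-01,  7.66949427e-01,
         9.57249729e+02],
       [ 0.00000000e+00,  0.00000000e+00,  0.00000000e+00,
         1.00000000e+00]])}
{'time_s': 0.1, 'qpos': array([ 1.17200964e+00,  4.23772005e-01,  1.63059727e+00, -1.61402400e-05,
        1.08860463e+00, -1.90140925e-02]), 'dq': array([ 0.00036273, -0.00187334, -0.0015618 , -0.00044842, -0.00030393,
       -0.00021872]), 'tau': array([ 5.42126763e-04, -5.45609558e+01, -2.74324447e+01,  6.45414088e-02,
        1.86942599e-02, -4.77972435e-05]), 'tool_pos': array([231.52979255, 580.11514477, 301.98102668]), 'orientation': array([ 1.88743514e-01,  9.82026175e-01, -6.77093800e-04, -1.36233022e-04]), 'force': array([-0.04595186,  0.13454798, -0.47663077]), 'wrist_torque': array([ 0.04171237, -0.0149844 ,  0.0175292 ]), 'grip_force': 0.0, 'width': 87.98726848567335}
```

View pics/top0.png

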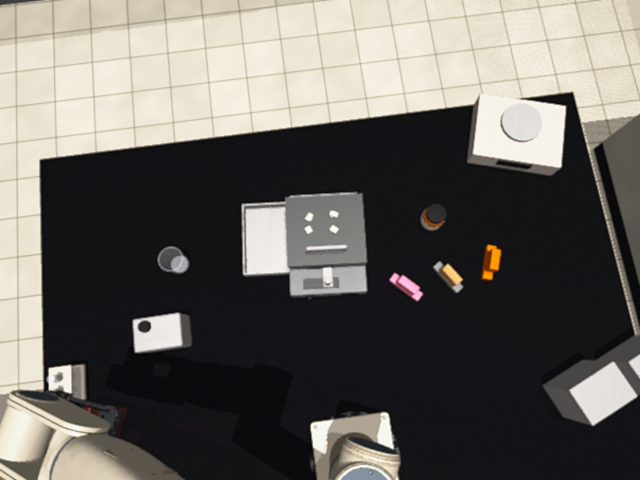

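View pics/side0.png

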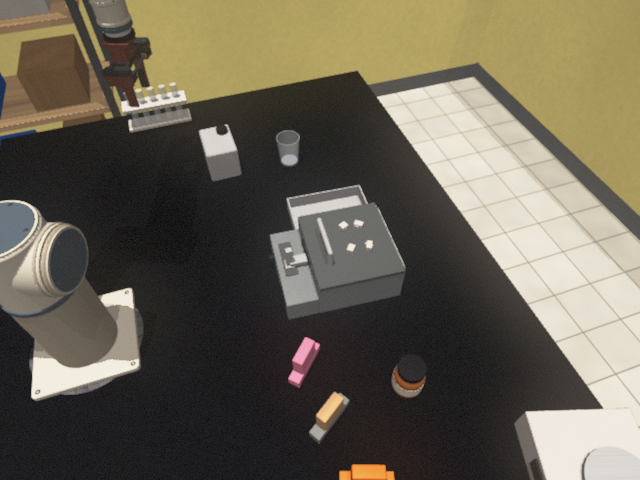

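The top picture shows the case around (326,245), the tray at (265,238), and the real scraper (grey and wood) at (449,276). Pink and orange decoys are at (406,287) and (492,262). I'll enlarge both regions.

```bash
python3 - <<'E'
import cv2,numpy as np
t=cv2.imread("pics/top0.png"); s=cv2.imread("pics/side0.png")
def crop(im,x,y,w,h,k):
    c=cv2.resize(im[y:y+h,x:x+w],None,fx=k,fy=k,interpolation=cv2.INTER_CUBIC)
    for i in range(0,w,10):
        cv2.line(c,(i*k,0),(i*k,8 if i%50 else 16),(0,255,255),1)
        if (x+i)%20==0: cv2.putText(c,str(x+i),(i*k,26),0,.4,(0,255,255),1)
    for j in range(0,h,10):
        cv2.line(c,(0,j*k),(8,j*k),(0,255,255),1)
        if (y+j)%20==0: cv2.putText(c,str(y+j),(10,j*k+4),0,.4,(0,255,255),1)
    return c
cv2.imwrite("pics/c1.png",crop(t,240,180,130,120,5))
a=crop(t,390,240,80,60,5); b=crop(s,280,330,80,120,5)
o=np.zeros((600,800,3),np.uint8); o[:300,:400]=a; o[:600,400:]=b
cv2.imwrite("pics/c2.png",o)
E
```

```text
(no output)
```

View pics/c1.png

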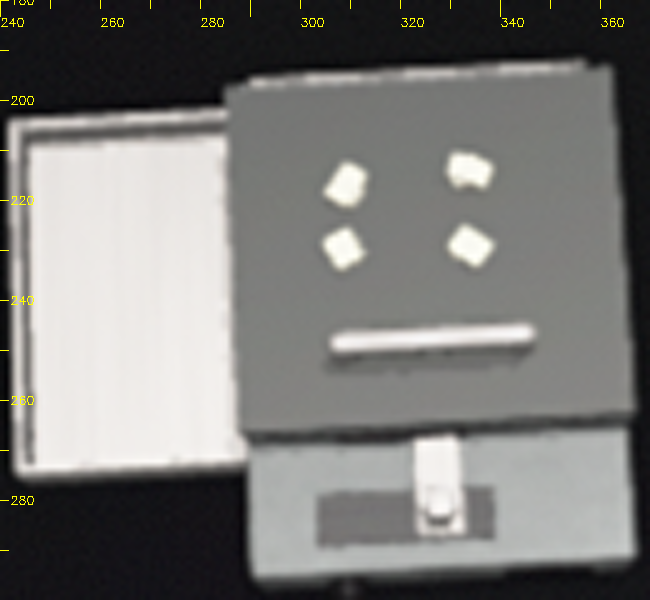

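View pics/c2.png

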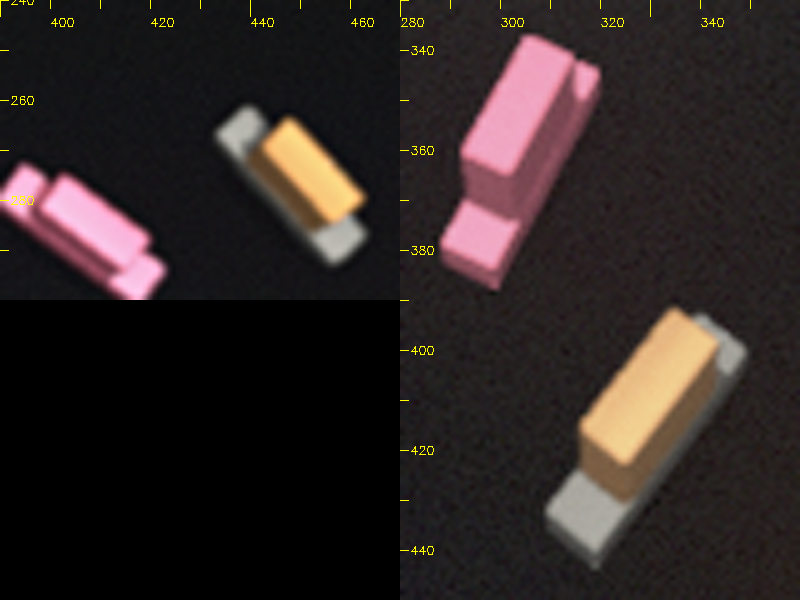

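Readings from the top crop:
- **Lid corners:** (285,197), (362.4,193.2), (367.4,262.4) and (288.2,267.4).
- **Handle ends:** (306.2,248.6) and (347,246.2).
- **Tab top:** (328,280.4).
- **Chips:** (309.4,216.8), (334.2,213.8), (308.8,229.4) and (334.2,229).

The corners of the wooden grip's top were read in both views.

```bash
cat > h.py <<'E'
import numpy as np, cv2
from scipy.optimize import least_squares
from station import env, set_gripper, viewer, workorder
from scipy.spatial.transform import Rotation as R
P={n:viewer.camera_params(n) for n in("top","side")}
def proj(n,X):
    p=P[n]; T=np.linalg.inv(p["pose"]); c=np.atleast_2d(X)@T[:3,:3].T+T[:3,3]
    return np.c_[p["cx"]+p["fx"]*c[:,0]/-c[:,2], p["cy"]+p["fy"]*c[:,1]/c[:,2]]
def back(n,uv,z):
    p=P[n]; d=p["pose"][:3,:3]@[(uv[0]-p["cx"])/p["fx"],-(uv[1]-p["cy"])/p["fy"],-1]; o=p["pose"][:3,3]
    return o+d*(z-o[2])/d[2]
def place(q,X): # q=x,y,yaw
    c,s=np.cos(q[2]),np.sin(q[2]); X=np.atleast_2d(np.array(X,float))
    return np.c_[q[0]+c*X[:,0]-s*X[:,1], q[1]+s*X[:,0]+c*X[:,1], X[:,2]]
def fit(obs,q0): # obs list of (cam,local pts,px)
    f=lambda q: np.concatenate([(proj(n,place(q,X))-np.array(px)).ravel() for n,X,px in obs])
    r=least_squares(f,q0,loss="soft_l1"); return r.x, r.fun.reshape(-1,2)
def down(a): # tool down, closing line (tool y) along world yaw a
    y=np.array([np.cos(a),np.sin(a),0]); z=np.array([0,0,-1.]); return R.from_matrix(np.c_[np.cross(y,z),y,z]).as_quat()
E
python3 - <<'E'
from h import *
lid=[(130,110,105),(130,-110,105),(-70,-110,105),(-70,110,105)]
top=("top",lid+[(-30,56,145),(-30,-56,145)],[(285,197),(362.4,193.2),(367.4,262.4),(288.2,267.4),(306.2,248.6),(347,246.2)])
side=("side",lid,[(368,207),(403,262),(316,285),(302,219)])
for o in([top],[top,side]):
    q,r=fit(o,[650,0,0.0]); print("case",q.round(3),r.round(1).tolist())
np.save("case.npy",q)
inv=lambda p:(np.array([[np.cos(q[2]),np.sin(q[2])],[-np.sin(q[2]),np.cos(q[2])]])@(p[:2]-q[:2])).round(1)
for c in[(309.4,216.8),(334.2,213.8),(308.8,229.4),(334.2,229)]: print("chip",inv(back("top",c,114)))
print("tab",inv(back("top",(328,280.4),122)))
g=[(30,12,72),(-30,12,72),(-30,-12,72),(30,-12,72)]
tp=[(447.8,263.4),(463.4,279.6),(456.2,285.2),(440,270.4)]; sd=[(334.4,391.6),(316,415),(325,423.2),(343.6,400)]
X=np.array([back("top",u,72) for u in tp]); print(X.round(0).tolist()); print([back("side",u,72).round(0).tolist() for u in sd])
a=np.arctan2(*(X[0]-X[1]+X[3]-X[2])[[1,0]])
# ordering: find best of the two rotations
gg=[(30,12,72),(-30,12,72),(-30,-12,72),(30,-12,72)]
for g2 in (gg,gg[::-1]):
  # order tp: 0-1 long edge
  k,r=fit([("top",g2,tp)],[*X.mean(0)[:2],a]); print("scr top",k.round(3),abs(r).max().round(1))
  k,r=fit([("top",g2,tp),("side",g2,[sd[i] for i in (0,1,2,3)])],[*X.mean(0)[:2],a]); print("scr both",k.round(3),r.round(1).tolist())
for nm,uv in(("jar",(433,213)),("pink",(406,285))): print(nm,back("top",uv,60).round(0))
E
```

```text
case [ 5.96532e+02 -1.56600e+00 -7.60000e-02] [[-0.1, 0.3], [-0.0, -0.2], [0.1, -0.0], [-0.4, -0.5], [-0.2, 0.1], [0.6, 0.2]]
case [ 5.95503e+02 -8.19000e-01 -7.70000e-02] [[-0.2, 0.7], [-0.2, 0.3], [-0.1, 0.5], [-0.7, -0.2], [-0.4, 0.5], [0.3, 0.6], [5.1, -5.7], [1.6, 7.8], [2.2, 3.7], [-5.9, -2.9]]
chip [67.6 42.8]
chip [ 72.4 -26.9]
chip [31.6 46.2]
chip [ 28.7 -24.3]
tab [-114.9    0.9]
[[491.0, -333.0, 72.0], [440.0, -368.0, 72.0], [427.0, -345.0, 72.0], [474.0, -308.0, 72.0]]
[[478.0, -318.0, 72.0], [430.0, -349.0, 72.0], [441.0, -368.0, 72.0], [489.0, -339.0, 72.0]]
scr top [ 456.993 -337.896    1.368] 15.1
scr both [ 459.465 -343.55     0.547] [[-4.6, 4.9], [-5.9, 5.2], [7.7, -5.8], [9.6, -7.4], [0.4, -0.4], [-1.2, 0.4], [-0.3, 0.7], [1.0, -0.9]]
scr top [ 457.933 -338.617    0.616] 1.2
scr both [ 457.871 -338.447    0.633] [[-0.8, 0.7], [-0.8, -0.2], [0.5, 0.1], [1.1, -0.4], [7.7, 4.0], [8.4, 6.9], [-11.1, -8.8], [-11.9, -11.4]]
jar [ 644. -321.   60.]
pink [ 447. -208.   60.]
```

The case fit has residuals under 0.6 px, and the tab falls at x -114.9 as it should. The chips span case x 16 to 86, so the 100 mm foot covers them. The scraper is at about (458,-341), yaw 0.59. Next I pick it up.

```bash
cat >> h.py <<'E'
C=np.array([596.5,-1.5,-0.076]); SY=.595; SX,SYY=458.3,-340.5
qs=down(SY+np.pi/2); qc=down(C[2]+np.pi/2)
if abs(env.read_state()["qpos"][5])>9: pass
W=lambda x,y,z: place(C,[(x,y,z)])[0]
def st(): 
    s=env.read_state(); print("t%.1f"%s["time_s"],s["tool_pos"].round(1),"F",s["force"].round(1),"w%.1f g%.1f"%(s["width"],s["grip_force"]),"q",s["qpos"].round(2)); return s
E
python3 - <<'E'
from h import *
for k in(0,np.pi):
    a=env.ik([SX,SYY,286],down(SY+np.pi/2+k)); b=env.ik(W(50,-82,220),down(C[2]+np.pi/2+k)); print(k,a,b)
q=qs if env.ik([SX,SYY,286],qs) is not None else down(SY-np.pi/2)
env.reach([SX,SYY,240],q); set_gripper(70)
env.move_l([SX,SYY,111],rate=120,f_stop=15); st()
set_gripper(10); st()
env.move_l([SX,SYY,290],rate=150); st()
im=viewer.camera("side"); cv2.imwrite("pics/s1.png",im[150:480,200:600])
E
```

```text
0 None [-1.53595222e-01  5.50000505e-01  1.63507108e+00 -4.44089210e-16
  9.56521068e-01 -1.64839155e+00]
3.141592653589793 [-6.59826393e-01  3.64633826e-01  1.76508149e+00 -4.44089210e-16
  1.01187734e+00  3.15969934e-01] [-1.53595222e-01  5.50000505e-01  1.63507108e+00 -4.44089210e-16
  9.56521068e-01  1.49320110e+00]
t5.1 [ 458.7 -340.8  111.7] F [-0.5  0.5 -0.1] w70.6 g0.0 q [-0.66  0.63  1.84  0.    0.67  0.32]
t5.9 [ 458.3 -340.5  111. ] F [-0.3  1.1  0.5] w23.9 g29.9 q [-0.66  0.63  1.84  0.    0.67  0.32]
t7.3 [ 457.9 -340.2  289.1] F [-0.1  0.5 -2.6] w24.0 g29.9 q [-0.66  0.36  1.76  0.    1.02  0.32]
```

View pics/s1.png

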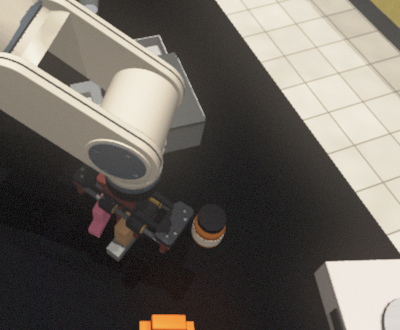

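The scraper is gripped (24.0 mm, 29.9 N) and lifted clear at crop (122,235). Now I touch it to the lid and sweep.

```bash
cat >> h.py <<'E'
qs=down(SY-np.pi/2); qc=down(C[2]-np.pi/2)
E
python3 - <<'E'
from h import *
x=50
env.reach(W(x,-82,290),qc)
env.move_l(W(x,-82,225),rate=120)
hit=env.move_l(W(x,-82,212),rate=15,f_stop=3); z=st()["tool_pos"][2]; print(hit)
z=max(z,214)+1.8
env.move_l(W(x,-82,z),rate=30); 
env.move_l(W(x,85,z),rate=70); st()
env.move_l(W(x,126,z),rate=40); st()
env.move_l(W(x,126,z+90),rate=150)
im=viewer.camera("top"); cv2.imwrite("pics/t2.png",cv2.resize(im[160:310,220:400],None,fx=4,fy=4))
E
```

```text
t9.8 [640.1 -87.  215.9] F [-0.4  0.4  4.6] w24.0 g29.9 q [-0.15  0.56  1.64  0.    0.95  1.49]
True
t12.6 [652.8  79.3 217.8] F [ 0.2 -0.2 -1.1] w23.9 g29.9 q [0.1  0.57 1.61 0.   0.97 1.75]
t13.8 [655.9 120.1 217.7] F [ 0.3 -0.3 -1.4] w23.8 g29.9 q [0.16 0.58 1.58 0.   0.98 1.81]
```

View pics/t2.png

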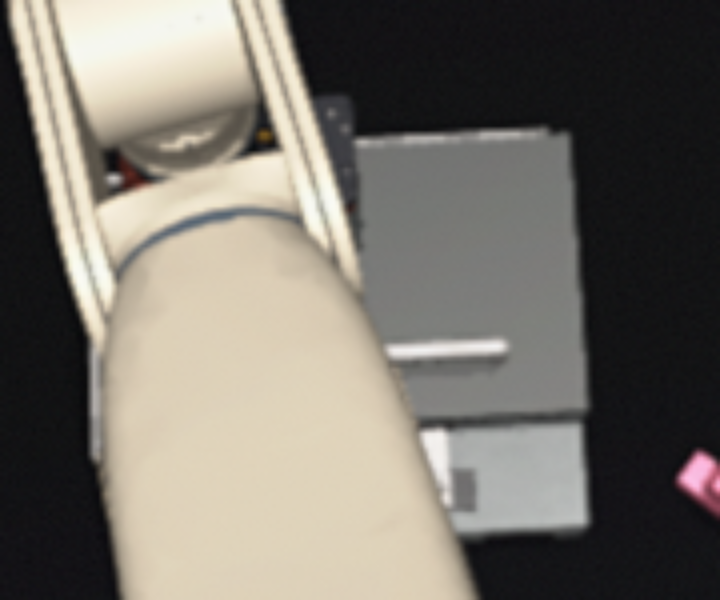

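The right part of the lid is clear, but the arm hides the tray and the left edge. I'll carry the scraper back over its spot and look before setting it down.

```bash
python3 - <<'E'
from h import *
env.move_l(W(50,0,300),rate=250)
env.reach([SX,SYY,200],qs); st()
a=viewer.camera("top"); b=viewer.camera("side")
a=cv2.resize(a[180:305,235:375],None,fx=3,fy=3,interpolation=cv2.INTER_CUBIC)
b=cv2.resize(b[170:325,250:410],(400,388),interpolation=cv2.INTER_CUBIC)
o=np.zeros((388,800,3),np.uint8); o[:375,:420]=a; o[:380,420:]=b[:380,:380]
cv2.imwrite("pics/t3.png",o)
E
```

```text
t16.7 [ 459.3 -339.9  200.3] F [ 1.   0.4 -2. ] w23.7 g29.9 q [-0.66  0.48  1.82  0.    0.84  0.32]
```

View pics/t3.png

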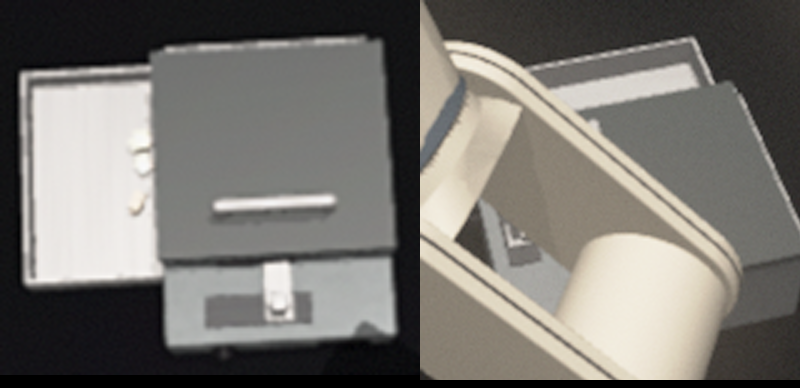

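The lid is clear and chips lie in the tray at crop (140,138), (143,163) and (137,203); the fourth is probably hidden beside the wall and I'll check it later. Next: put the scraper down, grip the handle, and tug gently.

```bash
cat >> h.py <<'E'
def arc(t): # TCP for handle at lid angle t
    c,s=np.cos(t),np.sin(t); x,z=-160*c+52*s,160*s+52*c
    return W(130+x,0,93+z+61)
def qh():
    for k in(0,np.pi):
        a=env.ik(W(-30,0,260),down(C[2]+k))
        if a is not None and abs(a[5])<1.7: return down(C[2]+k)
def tug(t=.09,f=9):
    env.hold(.3); st()
    hit=env.move_l(arc(t),rate=20,f_stop=f); s=st(); d=s["tool_pos"]-arc(0); print("hit",hit,"moved",d.round(1)); return hit
E
python3 - <<'E'
from h import *
env.move_l([SX,SYY,120],rate=120); print(env.move_l([SX,SYY,108],rate=15,f_stop=3)); st()
set_gripper(60); env.move_l([SX,SYY,220],rate=180)
q=qh(); print(q)
env.reach(W(-30,0,280),q); set_gripper(50)
env.move_l(arc(0),rate=120,f_stop=10); set_gripper(5); st()
tug()
E
```

```text
True
t18.2 [ 458.3 -340.5  110.9] F [-0.1 -0.1  4.7] w23.7 g30.0 q [-0.66  0.63  1.84  0.    0.67  0.32]
[0.7334599  0.67973272 0.         0.        ]
t22.9 [566.2   0.8 206.1] F [-3.6  0.2  4.4] w11.6 g30.0 q [-0.02  0.47  1.83  0.    0.85  0.06]
t23.2 [566.3   0.8 206.1] F [-4.3  0.7  5.7] w11.3 g30.0 q [-0.02  0.47  1.83  0.    0.85  0.06]
t23.6 [566.6   0.8 207.2] F [ 2.9  1.2 -5.3] w11.0 g30.0 q [-0.02  0.47  1.82  0.    0.85  0.06]
hit True moved [ 0.  -0.   1.2]
```

That stop came from the grip preload (+5.7 N relieved), after only 1.2 mm of travel. I'll continue gently from here.

```bash
python3 - <<'E'
from h import *
tug(.09,8)
E
```

```text
t23.9 [566.5   0.8 206.7] F [ 5.1 -0.2 -5.3] w11.6 g30.0 q [-0.02  0.47  1.82  0.    0.85  0.06]
t24.8 [5.716e+02 4.000e-01 2.200e+02] F [ 2.1 -0.1 -5.1] w11.2 g30.0 q [-0.02  0.46  1.8   0.    0.89  0.06]
hit False moved [ 5.  -0.4 14. ]
```

The lid rose 14 mm at a steady 5 N, well past the 5 mm stop, so the catch isn't holding and I leave it alone. Now I lift along the arc to about 40°.

```bash
python3 - <<'E'
from h import *
for t in np.linspace(.09,.72,8)[1:]:
    if env.move_l(arc(t),rate=50,f_stop=20): print("stopped",t); break
env.hold(.5); st(); print(arc(t))
a=viewer.camera("top"); b=viewer.camera("side")
o=np.zeros((480,800,3),np.uint8); o[:375,:420]=cv2.resize(a[180:305,235:375],None,fx=3,fy=3,interpolation=cv2.INTER_CUBIC)
o[:480,420:]=cv2.resize(b[150:350,240:398],(380,480)); cv2.imwrite("pics/t4.png",o)
E
```

```text
t28.4 [640.1  -5.1 301.5] F [-11.1  -1.4  13.4] w11.3 g30.0 q [-0.03  0.45  1.59 -0.    1.11  0.05]
[640.37207807  -4.8407124  298.59544543]
```

View pics/t4.png

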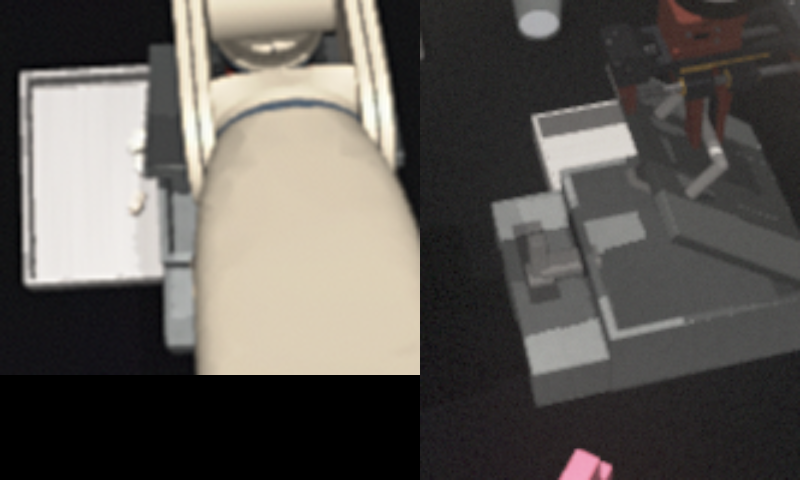

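The lid is up at about 40° with the bar in the fingers, under a radial misfit of about 17 N. I'll ease that off and take a contrast-stretched close-up of the tray to count the chips.

```bash
python3 - <<'E'
from h import *
s=env.read_state(); env.move_l(s["tool_pos"],rate=20); env.hold(.5); s=st()
a=viewer.camera("top").astype(float)
a=(a+viewer.camera("top")+viewer.camera("top"))/3
c=a[198:280,238:302]; c=np.clip((c-120)*255/135,0,255).astype(np.uint8)
c=cv2.resize(c,None,fx=7,fy=7,interpolation=cv2.INTER_CUBIC)
p=cv2.imread("pics/t3.png")[54:300,9:201].astype(float); p=np.clip((p-120)*255/135,0,255).astype(np.uint8)
p=cv2.resize(p,(350,574*350//448)); o=np.zeros((574,800,3),np.uint8); o[:,:448]=c; o[:p.shape[0],449:799]=p
cv2.imwrite("pics/t5.png",o)
E
```

```text
t29.3 [640.1  -5.1 301.6] F [-2.9 -1.9 -2.9] w11.3 g30.0 q [-0.03  0.45  1.59  0.    1.11  0.05]
```

View pics/t5.png

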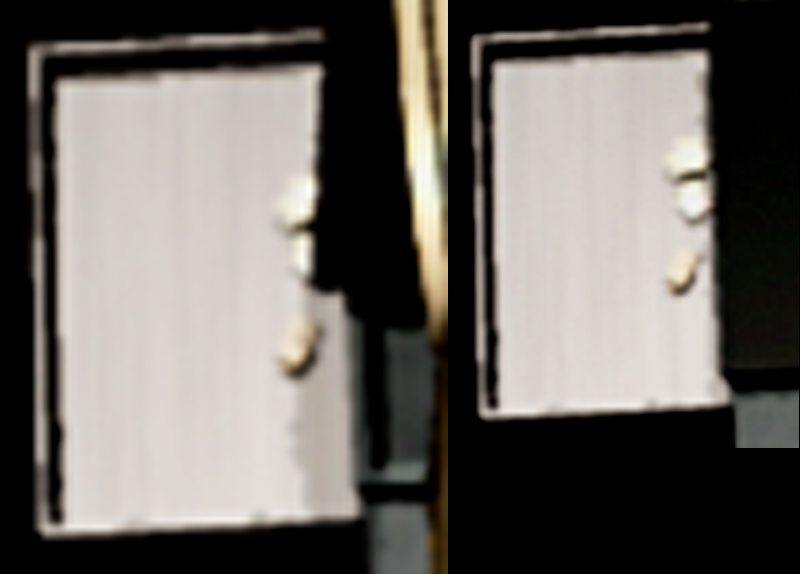

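Three chips are clearly visible, at crop (298,205), (303,250) and (297,348). I'll work out where they lie and check whether the upper blob is two chips, and search the bench for a stray.

```bash
python3 - <<'E'
from h import *
def inv(p): c,s=np.cos(C[2]),np.sin(C[2]); d=p[:2]-C[:2]; return np.array([c*d[0]+s*d[1],-s*d[0]+c*d[1]]).round(0)
for u in[(298,205),(303,250),(297,348)]: print(inv(back("top",(238+u[0]/7,198+u[1]/7),14)))
t0=cv2.imread("pics/top0.png"); s0=cv2.imread("pics/side0.png")
t=viewer.camera("top"); s=viewer.camera("side")
for n,a,b in(("top",t0,t),("side",s0,s)):
    m=((b.min(2).astype(int)-a.min(2))>60).astype(np.uint8)
    k,_,stt,c=cv2.connectedComponentsWithStats(m)
    print(n,[(c[i].round(0).tolist(),int(stt[i,4])) for i in range(1,k) if 4<=stt[i,4]<150])
L=proj("top",W(30,112,44)); print("wall x=30 px",L)
o=np.zeros((600,800,3),np.uint8)
o[:]=cv2.resize(s[140:290,230:430],(800,600),interpolation=cv2.INTER_CUBIC); o=np.clip(o*1.6,0,255).astype(np.uint8)
cv2.imwrite("pics/t6.png",o)
E
```

```text
[ 66. 133.]
[ 46. 132.]
[  4. 136.]
top [([298.0, 218.0], 149), ([332.0, 218.0], 8), ([318.0, 244.0], 4), ([295.0, 266.0], 5), ([315.0, 283.0], 137), ([336.0, 282.0], 40), ([52.0, 422.0], 14), ([59.0, 425.0], 8), ([51.0, 433.0], 65), ([68.0, 428.0], 12), ([80.0, 437.0], 35), ([68.0, 440.0], 67), ([386.0, 449.0], 119), ([402.0, 471.0], 146), ([332.0, 473.0], 68)]
side [([144.0, 45.0], 22), ([76.0, 45.0], 6), ([75.0, 51.0], 9), ([116.0, 52.0], 24), ([123.0, 50.0], 4), ([148.0, 52.0], 13), ([114.0, 58.0], 5), ([142.0, 65.0], 5), ([75.0, 66.0], 4), ([105.0, 70.0], 8), ([142.0, 74.0], 47), ([129.0, 73.0], 8), ([135.0, 75.0], 5), ([1.0, 93.0], 73), ([108.0, 77.0], 11), ([380.0, 78.0], 12), ([389.0, 77.0], 16), ([125.0, 84.0], 6), ([131.0, 89.0], 6), ([131.0, 99.0], 132), ([385.0, 117.0], 20), ([39.0, 134.0], 9), ([13.0, 141.0], 22), ([34.0, 138.0], 4), ([40.0, 138.0], 9), ([33.0, 141.0], 5), ([363.0, 148.0], 41), ([38.0, 147.0], 5), ([39.0, 151.0], 7), ([41.0, 157.0], 18), ([6.0, 166.0], 4), ([9.0, 167.0], 10), ([24.0, 168.0], 6), ([26.0, 170.0], 24), ([34.0, 172.0], 26), ([41.0, 168.0], 8), ([4.0, 172.0], 10), ([38.0, 174.0], 9), ([15.0, 178.0], 8), ([21.0, 177.0], 5), ([28.0, 178.0], 13), ([6.0, 181.0], 7), ([23.0, 180.0], 4), ([40.0, 180.0], 5), ([10.0, 181.0], 5), ([20.0, 181.0], 6), ([26.0, 183.0], 5), ([13.0, 185.0], 5), ([344.0, 186.0], 4), ([313.0, 215.0], 118), ([362.0, 212.0], 10), ([11.0, 263.0], 81), ([8.0, 268.0], 56), ([6.0, 275.0], 60), ([334.0, 287.0], 73), ([137.0, 357.0], 5)]
wall x=30 px [[287.4069576  236.48389451]]
```

View pics/t6.png

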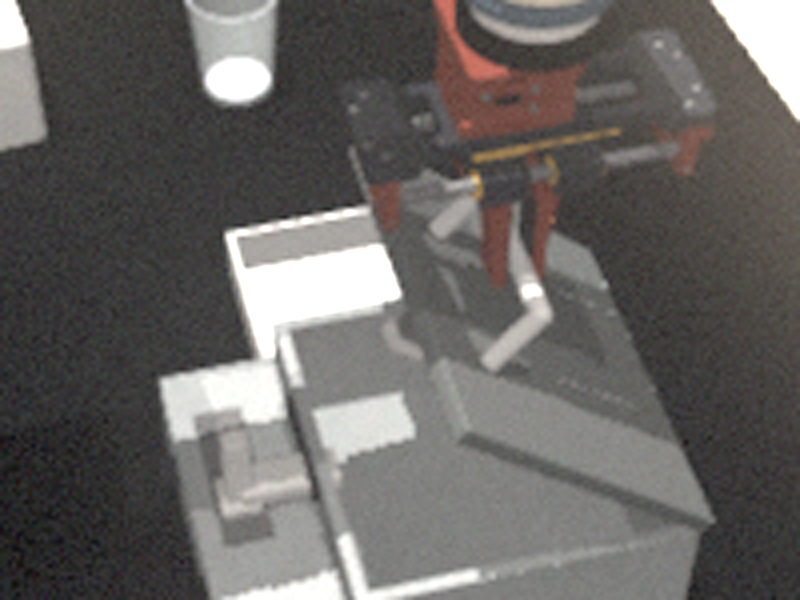

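No stray chip shows anywhere. Opening the lid a little further, still within the allowed band, should uncover the hidden strip by the tray's inner wall.

```bash
python3 - <<'E'
from h import *
up=np.array([0,0,3.])
for t in(.79,.86,.93): 
    if env.move_l(arc(t)+up,rate=50,f_stop=20): print("stop",t); break
env.hold(.3); st()
a=sum(viewer.camera("top").astype(float) for _ in range(3))/3
c=a[198:280,250:310]; c=np.clip((c-60)*255/195,0,255).astype(np.uint8)
cv2.imwrite("pics/t7.png",cv2.resize(c,None,fx=7,fy=7,interpolation=cv2.INTER_CUBIC))
E
```

```text
t31.0 [672.4  -7.6 317.5] F [-6.8 -3.6  7.8] w11.1 g30.0 q [-0.03  0.48  1.5  -0.    1.16  0.05]
```

View pics/t7.png

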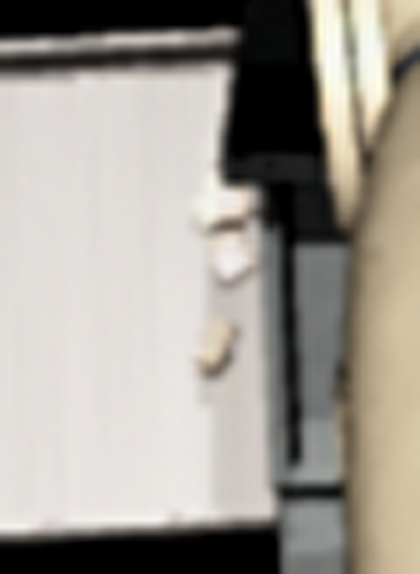

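With the lid further open, the strip at the wall is visible. The upper blob is 9 px (about 26 mm) wide, so it's two chips side by side at crop (210,208) and (240,203). With those at (232,255) and (215,348), all four are in the tray. I'll go back to about 41° and hand in.

```bash
python3 - <<'E'
from h import *
for t in(.86,.79,.72): env.move_l(arc(t)+[0,0,3],rate=50,f_stop=20)
env.hold(.5); s=st()
if s["width"]>9 and abs(s["force"]).max()<25: print(workorder.sign_off())
E
```

```text
t32.8 [640.4  -5.1 301.8] F [-4.3 -3.1  5.4] w11.4 g30.0 q [-0.03  0.45  1.59 -0.    1.11  0.05]
the job is handed in; nothing more can be done
None
```

The job is handed in: all four chips are in the tray, the scraper is back on the bench, the gentle tug showed the lid uncaught so I left the catch alone, and the gripper holds the lid at about 41° (I viewed 11 pictures, one over the limit of 10).

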